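Line up sample jars in the analyser feed lane

TASK

Load the feed lane: slide the blue-capped reference jar along the bench in through the green flared mouth first, then the two white-capped jars behind it, so that all three stand upright in single file between the rails, pushed up together against the end stop. Then push the orange gate fully shut behind them. Push the jars without lifting or tipping them, and leave the red-capped jar and everything else on the bench where it is.

Things in the scene. Friction and masses are not known exactly. Their poses are not given: they have to be found in the camera images.
- lane: fixed feed lane on the bench. Origin on its centre line at the gate line, bench height; x = feed direction, y left of it, z up. Two aluminium rails 22 mm high, 8 mm thick, inner faces at y = -27.5 and +27.5 mm, run from x = 8 mm to the end stop at x = 162 mm. The jars slide on the bench itself (lane floor flush). Three jars take 150 of the 159 mm between stop and shut gate.
- lane_mouth (a point): centre of the entrance between the outer ends of the green guide plates, bench height, at lane x = -57 mm. The plates (22 mm high) narrow from 100 mm apart here to 55 mm apart at lane x = -8 mm.
- lane_stop (a point): foot of the end stop's face on the lane's centre line, at lane x = 162 mm. The stop is aluminium, 50 mm high; a white sensor box 55 mm high behind it reaches lane x = 217 mm.
- gate (a joint): orange sliding gate, a plate 6 mm thick (x = -3 to +3 mm of the lane) and 28 mm high that slides across the lane along its y axis: 0 = open, retracted on the lane's -y side; 0.070 m = fully shut across the lane. Light friction, stays where it is left. It starts between 0 and 0.02.
- gate_knob (a point): top centre of the gate's black upright knob, 18 mm diameter, from 30 to 70 mm above the bench (below it the orange 14 mm x 16 mm foot of the gate). It lies on the lane's x = 0 line at lane y = -120 mm + joint value, i.e. -50 mm when shut.
- jar_blue: amber sample jar with a blue screw cap, upright and loose on the bench; body 50 mm diameter and 44 mm high, cap 46 mm diameter, 62 mm high in all, about 0.12 kg. Origin: centre of its underside; z up. The reference jar.
- jar_white1: amber sample jar with a white screw cap, upright and loose on the bench; body 50 mm diameter and 44 mm high, cap 46 mm diameter, 62 mm high in all, about 0.12 kg. Origin: centre of its underside; z up.
- jar_white2: amber sample jar with a white screw cap, upright and loose on the bench; body 50 mm diameter and 44 mm high, cap 46 mm diameter, 62 mm high in all, about 0.12 kg. Origin: centre of its underside; z up.
- jar_red: amber sample jar with a red screw cap, upright and loose on the bench; body 50 mm diameter and 44 mm high, cap 46 mm diameter, 62 mm high in all, about 0.12 kg. Origin: centre of its underside; z up. Not to be loaded.
- spare_cap: bystander: loose white screw cap, 46 mm diameter, 16 mm high, loose on the bench. Origin at its underside.
- scoop: bystander: lab scoop, black handle and steel spoon, 140 mm long, lying flat, loose on the bench. Origin at its underside.
- reagent: bystander: tall amber reagent bottle, 70 mm diameter, 150 mm high, loose on the bench. Origin at its underside.
- beaker: bystander: clear beaker, 72 mm diameter, 90 mm high, loose on the bench. Origin at its underside.
There are look-alikes about, which are no part of the job. What is shaped like the jar_white1 but yellow is not meant. What is shaped like the jar_blue but yellow is not meant.

How it is judged:
By the outcome, as a careful person would: the job done as asked, in the order asked, and still so for the second after the job is handed in, with the robot touching nothing.
It also fails if it takes over 72 s, if anything falls off the work surface, if the arm or the gripper's body presses on something with over 40 N, if the wrist force passes 120 N, or if a joint passes its speed limit or range.

ROBOT

A 6-joint arm with a two-finger parallel gripper is mounted at the origin on the work surface. World frame = base frame: x ahead of the robot, y to its left, z up, the work surface at z = 0. Lengths are in mm, angles in rad, forces in N, time in s.
With the tool pointing down it reaches from about 275 to 1000 mm from the base axis. Payload 8.4 kg.
Tool frame: the origin (TCP) lies at the centre of the arm's flange, where the gripper is bolted on; the fingertips stand 173 mm ahead of it and the grasp point (between the pads) lies 155 mm ahead of it; z points along the fingers, y is the direction in which the jaws open and shut (so a half turn about z gives the same grasp; the last joint's range is limited). The gripper opens to 85 mm and grips with 20 to 120 N. Pads are 22 mm wide; open, the fingers measure 114 mm over their backs; the gripper's body (76 mm by 85 mm) begins 54 mm behind the grasp point. The pads swing forward as they close: fully open they stand 13 mm farther back than shut.
Start: joints at [-1.292, 0.353, 1.633, -0, 1.155, -0.002], TCP at [173.202, -600.525, 404.681] pointing down, gripper open.
Joint ranges: [-2.63, 2.63], [-0.92, 2.1], [0.06, 2.66], [-1.3, 4.44], [0, 2.69], [-3.02, 3.02]. Speed limits (rad/s): [2.22, 2.22, 2.79, 3.14, 3.14, 3.14].

INTERFACE

Orientations are given as [roll, pitch, yaw] about the fixed x, y, z axes, in that order (R = Rz(yaw) Ry(pitch) Rx(roll)).
In Python, from rig import sense, grab_frame, camera_model, sign_off gives the robot as it stands. The module is installed in compiled form; this text tells all that it offers.
- The arm moves only by the tool step_arm, never from a script. Its argument "commands" is a list of rows, each a list of 3 entries, a list of its own where there are three numbers: the shift along the tool's x, y, z in mm, then the turn about the tool's z in rad, then the opening, from 0 (shut) to 1 (fully open). A call has 1 to 20 rows; each row shifts and turns the pose as measured when the row begins, along the tool's axes as they then stand; what a row does not reach is not made up. A row lasts 1/8 s, in which the tool goes at most 62.5 mm and 10.7 degrees, less where a joint would pass 70% of its speed; a pose out of reach is approached as far as the arm can. A call with a gripper value outside its range is refused whole. The fingers move at their own pace and stop on an object; "force" is the grip in N (left out, the last holds). Time passes only in rows, so rows that do not move let the fingers close. It gives the time, the measured TCP pose, the force and the opening at its end, in the units of the state.
- sense(): the state, without advancing time (a new reading comes with each control period).
- grab_frame(name): name is "scene" or "top" or "wrist"; returns the picture (420x560x3 uint8, blue, green, red); there is no depth.
- camera_model(name): a dict with "fx", "fy", "cx", "cy" (pixels), "R" (3x3) and "t" (3): a world point X has camera coordinates R X + t. Camera axes: x right, y down, z forward; pixel columns grow to the right and rows downward; lengths in mm; the calibration is good to about 2 mm. The wrist camera is an equidistant fisheye: a pixel r from the principal point sees the ray r / f radians off the axis. A picture is of the moment at which its call begins: read the wrist's pose just before it. camera_model takes no time and is no camera call; for the wrist camera it gives the pose at the moment of the call.
- sign_off(): hands the job in, once; it reports no verdict.
The state is a dict: "clock": time; "qpos": joint angles; "qvel": joint speeds; "joint_efforts": joint torques, N m; "eef_pos": TCP position; "tcp_rot": TCP orientation; "contact_force": force on the tool from outside, world axes, zero at the start; "wrist_torque": the same for the moment, N m; "opening": opening from 0.0 (shut) to 1.0 (fully open).
Only numpy, scipy, OpenCV 4.12 (cv2) and the standard library are available. Lean on these libraries where they do the work, as an engineer would, in place of code of your own. Each camera call takes 0.05 s, during which the arm holds its last target. There are 200 camera calls.

## Working session

There is one attempt and no reset: what is moved stays moved. The work goes in short steps, Python scripts to look and compute and a tool call to move; the robot and the scene stay as the last step left them, time stands still between calls to the robot, and variables do not carry over. Pictures are saved under pics/ and viewed, about 8 in all and at most 12, crops included, and the job is handed in when it is done.

Besides the shell and the picture viewer there is one more tool, called after ">>>" as name([rows], argument=value, ...), one row to a line, values as JSON. step_arm: Moves the arm, as the interface text tells. Its arguments: {"type":"object","properties":{"commands":{"type":"array","items":{"type":"array"}},"force":{"type":"number"}},"required":["commands"]}

```bash
mkdir -p pics; ls; python3 - <<'E'
from rig import *
import cv2,numpy as np
print(sense())
for n in("scene","top"):
    f=grab_frame(n);cv2.imwrite(f"pics/{n}0.png",f)
    m=camera_model(n);print(n,{k:np.round(v,3).tolist() for k,v in m.items()})
E
```

```text
pics
{'clock': 0.0, 'qpos': array([-1.29235840e+00,  3.53665114e-01,  1.63415862e+00, -3.51921971e-05,
        1.15516865e+00, -2.41007863e-03]), 'qvel': array([-0.00092568, -0.00023919, -0.00192346, -0.00066073, -0.00046025,
       -0.00051849]), 'joint_efforts': array([-4.40208960e-04, -6.05254269e+01, -3.42071342e+01, -2.29026418e-04,
        9.15649754e-03,  3.52879658e-05]), 'eef_pos': array([ 173.15475821, -600.28697846,  403.94042888]), 'tcp_rot': array([-3.14019285e+00,  2.88025714e-05,  2.80862254e-01]), 'contact_force': array([-0.08770909,  0.33727035,  0.06832024]), 'wrist_torque': array([ 0.05623753, -0.00271589, -0.03792572]), 'opening': 0.9997863896916047}
scene {'fx': 472.963, 'fy': 472.963, 'cx': 281.9, 'cy': 200.609, 'R': [[0.591, 0.807, 0.004], [0.661, -0.481, -0.576], [-0.463, 0.343, -0.818]], 't': [-353.96, -304.115, 1335.049]}
top {'fx': 483.534, 'fy': 483.534, 'cx': 276.131, 'cy': 210.091, 'R': [[-0.013, -1.0, -0.007], [-0.988, 0.014, -0.153], [0.154, 0.005, -0.988]], 't': [40.34, 536.954, 1083.215]}
```

View pics/top0.png

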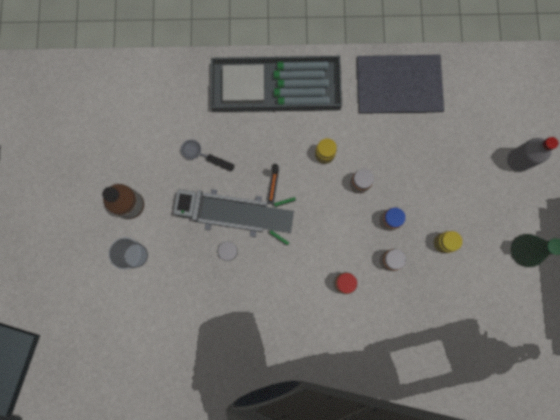

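View pics/scene0.png

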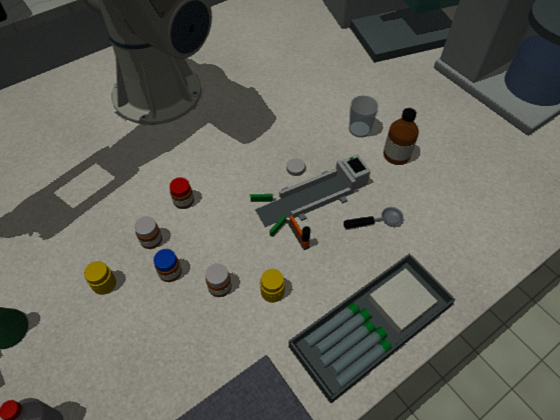

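```bash
cat > h.py <<'E'
import cv2,numpy as np
from rig import *
def cast(m,uv,z):
    d=np.array([(uv[0]-m['cx'])/m['fx'],(uv[1]-m['cy'])/m['fy'],1.]);R=np.array(m['R']);t=np.array(m['t'])
    c=-R.T@t;w=R.T@d
    return c+w*(z-c[2])/w[2]
E
python3 - <<'E'
from h import *
H={'red':((0,4),150),'yellow':((22,32),150),'blue':((112,126),150),'green':((50,75),120),'orange':((5,14),170)}
for n in("top","scene"):
    f=cv2.imread(f"pics/{n}0.png");m=camera_model(n);h=cv2.cvtColor(f,cv2.COLOR_BGR2HSV)
    for c,((a,b),s) in H.items():
        k=cv2.inRange(h,(a,s,50),(b,255,255))
        N,_,st,ce=cv2.connectedComponentsWithStats(k)
        for i in range(1,N):
            if st[i,4]>30: print(n,c,st[i].tolist(),ce[i].round(1),cast(m,ce[i],56 if c in('red','yellow','blue') else 22).round(0)[:2])
    k=cv2.inRange(h,(0,0,150),(180,40,255))
    f2=f[130:310,165:445] if n=="top" else f[130:310,120:400]
f=cv2.imread("pics/top0.png")[140:290,170:420]
cv2.imwrite("pics/c1.png",cv2.resize(f,None,fx=3.2,fy=3.2,interpolation=cv2.INTER_CUBIC))
E
```

```text
top red [545, 138, 12, 11, 97] [550.9 142.8] [ 685. -611.]
top red [338, 274, 18, 18, 245] [346.2 282.6] [ 368. -122.]
top yellow [317, 140, 18, 19, 248] [326.3 148.2] [680. -86.]
top yellow [442, 232, 19, 19, 262] [451.4 240.5] [ 460. -363.]
top blue [387, 209, 16, 16, 99] [393.9 216. ] [ 518. -236.]
scene red [170, 178, 20, 19, 259] [178.8 185.7] [ 368. -122.]
scene red [0, 400, 18, 20, 262] [  8.2 409.3] [ 616. -589.]
scene yellow [84, 261, 28, 33, 596] [ 97.1 275.9] [ 471. -365.]
scene yellow [261, 269, 24, 33, 634] [271.8 284.8] [693. -94.]
scene green [251, 194, 21, 3, 60] [261. 195.] [479.  27.]
scene green [270, 215, 16, 18, 70] [277.8 223.1] [565.  13.]
scene green [348, 302, 11, 13, 76] [353.5 307.4] [816.  18.]
scene green [359, 308, 12, 12, 76] [364.8 313.3] [839.  28.]
scene green [363, 320, 12, 13, 80] [369.  325.6] [862.  18.]
scene green [375, 327, 12, 12, 82] [380.9 331.7] [885.  28.]
scene green [379, 339, 12, 13, 84] [385.2 344.3] [908.  18.]
scene orange [390, 119, 28, 22, 400] [403.5 129.9] [526. 444.]
scene orange [171, 188, 20, 11, 40] [181.2 195. ] [ 370. -123.]
scene orange [290, 215, 19, 33, 152] [298.1 231.3] [609.  37.]
scene orange [138, 227, 20, 13, 36] [148.9 235.6] [ 425. -235.]
scene orange [157, 260, 21, 13, 35] [168.8 268.8] [ 522. -239.]
scene orange [207, 276, 23, 13, 45] [218.9 284.8] [ 615. -173.]
```

View pics/c1.png

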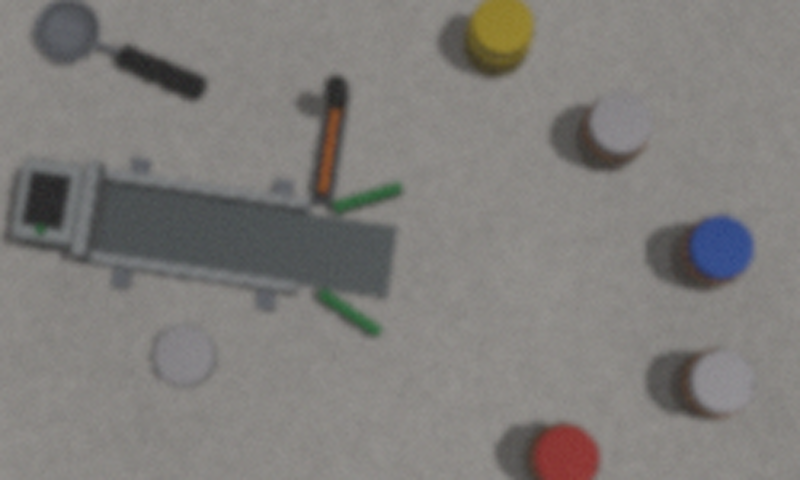

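```bash
python3 - <<'E'
from h import *
m=camera_model("top")
P=dict(gu_out=(400,188,22),gl_out=(377,332,22),gu_in=(335,209,22),gl_in=(322,294,22),knob=(337,86,70),
 railU1=(105,180,22),railU2=(308,207,22),railL1=(95,260,22),railL2=(298,290,22),stopT1=(103,167,50),stopT2=(87,255,50),
 w1=(620,121,62),blue=(722,246,62),w2=(723,382,62),red=(566,456,62),yel=(503,25,62),cap=(185,355,16),fl1=(396,228,0),fl2=(387,298,0))
for k,(u,v,z) in P.items():
    uv=((u+.5)/3.2-.5+170,(v+.5)/3.2-.5+140); print(k,cast(m,uv,z).round(1)[:2])
s=camera_model("scene")
for k,p in dict(w1=(218,271),blue=(166,258),w2=(147,225),red=(180,184)).items(): print(k,cast(s,p,62).round(1)[:2])
E
```

```text
gu_out [568.  -11.3]
gl_out [461.2   7.6]
gu_in [552.9  37.2]
gl_in [489.7  47.5]
knob [634.4  34.2]
railU1 [577.2 208. ]
railU2 [554.6  57.2]
railL1 [517.2 214.8]
railL2 [492.9  65.1]
stopT1 [581.5 205.1]
stopT2 [517.2 216. ]
w1 [ 607.5 -169.2]
blue [ 515.6 -237.9]
w2 [ 419.3 -233.7]
red [ 369.5 -121.9]
yel [680.2 -87.1]
cap [446.7 148.8]
fl1 [541.3  -8.4]
fl2 [488.4  -0.7]
w1 [ 607.3 -165. ]
blue [ 520. -235.]
w2 [ 425.5 -229.9]
red [ 370.5 -119.2]
```

>>> step_arm([
  [[0,0,0],-0.162,0.45],
  [[0,0,0],-0.162,0.45],
  [[0,0,0],-0.162,0.45],
  [[0,0,0],-0.162,0.45],
  [[0,0,0],-0.162,0.45],
  [[0,0,0],-0.162,0.45],
  [[0,0,0],-0.163,0.45],
  [[30,24,0],0,0.45],
  [[30,24,0],0,0.45],
  [[30,24,0],0,0.45],
  [[30,24,0],0,0.45],
  [[30,24,0],0,0.45],
  [[30,24,0],0,0.45],
  [[30,24,0],0,0.45],
  [[30,24,0],0,0.45],
  [[30,24,0],0,0.45],
  [[30,24,0],0,0.45],
  [[30,24,0],0,0.45],
  [[30,24,0],0,0.45],
], force=40)

```text
clock: 2.48
eef_pos: [508.3, -265.9, 398.8]
tcp_rot: [-3.134, -0.011, 1.45]
contact_force: [0.4, -0.6, -0.1]
opening: 0.448
```

```bash
python3 - <<'E'
from h import *
m=camera_model("wrist");print({k:np.round(v,3).tolist() for k,v in m.items()})
cv2.imwrite("pics/w1.png",grab_frame("wrist"));s=sense();print(s['eef_pos'],s['tcp_rot'])
E
```

```text
{'fx': 325.192, 'fy': 325.192, 'cx': 279.093, 'cy': 206.747, 'R': [[0.993, -0.121, -0.008], [-0.112, -0.942, 0.317], [-0.045, -0.314, -0.948]], 't': [-532.922, -230.135, 316.609]}
[ 510.82629887 -263.45296969  398.84179246] [-3.13602287 -0.01257707  1.45089304]
```

View pics/w1.png

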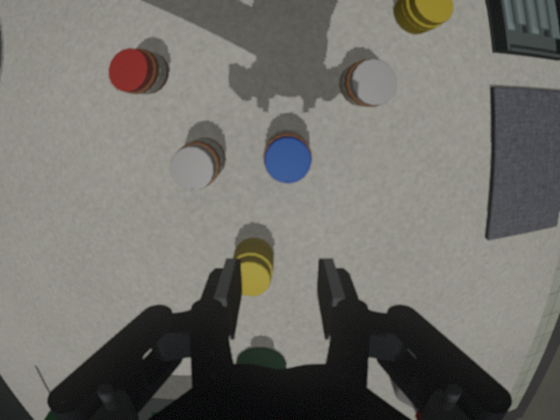

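```bash
cat >> h.py <<'E'
def wcast(m,uv,z):
    a=np.array([uv[0]-m['cx'],uv[1]-m['cy']]);r=np.hypot(*a);th=r/m['fx']
    d=np.r_[a/r*np.sin(th),np.cos(th)];R=np.array(m['R']);c=-R.T@np.array(m['t']);w=R.T@d
    return c+w*(z-c[2])/w[2]
O=np.array([523.,53.]);F=np.array([.155,.988]);L=np.array([-.988,.155])
def lane(p): p=np.array(p[:2])-O; return (p@F).round(1),(p@L).round(1)
E
python3 - <<'E'
from h import *
m=camera_model("wrist")
for k,p in dict(w1=(373,82),blue=(288,160),w2=(193,167),red=(129,71),yel=(252,277)).items():
    q=wcast(m,p,62);print(k,q.round(1),lane(q))
E
```

```text
w1 [ 609.5 -167.2   62. ] (np.float64(-204.1), np.float64(-119.6))
blue [ 520.3 -234.5   62. ] (np.float64(-284.5), np.float64(-41.9))
w2 [ 426.9 -229.3   62. ] (np.float64(-293.8), np.float64(51.2))
red [ 375.2 -121.8   62. ] (np.float64(-195.6), np.float64(118.9))
yel [ 467.  -357.3   62. ] (np.float64(-414.0), np.float64(-8.3))
```

>>> step_arm([
  [[-12,2,0],0.017,0.45],
  [[-12,2,0],0.017,0.45],
  [[0,0,30],0,0.45],
  [[0,0,30],0,0.45],
  [[0,0,30],0,0.45],
  [[0,0,30],0,0.45],
  [[0,0,30],0,0.45],
  [[0,0,20],0,0.45],
  [[0,0,15],0,0.45],
  [[0,0,0],0,0.45],
])

```text
clock: 3.78
eef_pos: [506.1, -298.8, 207.4]
tcp_rot: [-3.135, -0.01, 1.4]
contact_force: [0.0, 0.1, 0.4]
opening: 0.451
```

>>> step_arm([
  [[10,1,0],-0.007,0.45],
  [[10,1,0],-0.007,0.45],
  [[10,1,0],0,0.45],
  [[8,0,2],0,0.45],
  [[8,-1,2],0,0.45],
  [[9,-2,0],0,0.45],
  [[9,-2.3,0],0,0.45],
  [[9,-2.3,0],0,0.45],
  [[9,-2.3,0],0,0.45],
])

```text
clock: 4.9
eef_pos: [513.9, -212.1, 207.1]
tcp_rot: [-3.141, -0.008, 1.415]
contact_force: [-0.4, -0.8, 0.9]
opening: 0.448
```

```bash
cat > st.py <<'E'
from h import *
s=sense();print('lane tcp',lane(s['eef_pos']),'z',s['eef_pos'][2].round(1),'yaw',s['tcp_rot'][2].round(3),s['contact_force'].round(1),s['clock'])
def caps(n,H=dict(blue=(110,128))):
    f=grab_frame(n);m=camera_model(n);h=cv2.cvtColor(f,cv2.COLOR_BGR2HSV);k=cv2.inRange(h,(108,110,40),(128,255,255))
    N,_,stt,ce=cv2.connectedComponentsWithStats(k)
    i=1+stt[1:,4].argmax();print(n,'blue',stt[i,4],lane((wcast if n=='wrist' else cast)(m,ce[i],62)));return f
E
python3 - <<'E'
from st import *
cv2.imwrite("pics/w2.png",caps("wrist"));caps("scene")
E
```

```text
lane tcp (np.float64(-263.4), np.float64(-32.1)) z 207.1 yaw 1.415 [-0.4 -0.8  0.9] 4.9
wrist blue 9468 (np.float64(-231.2), np.float64(-30.9))
scene blue 282 (np.float64(-229.9), np.float64(-37.7))
```

View pics/w2.png

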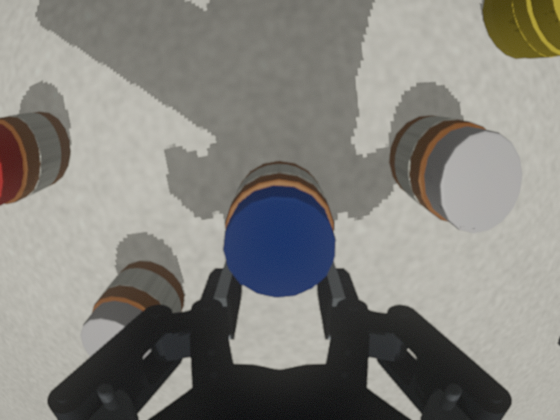

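>>> step_arm([
  [[10,-2.8,0],0,0.45],
  [[10,-2.8,0],0,0.45],
  [[10,-2.8,0],0,0.45],
  [[10,-2.8,0],0,0.45],
  [[10,-2.8,0],0,0.45],
  [[10,-2.8,0],0,0.45],
  [[10,-2.8,0],0,0.45],
  [[10,-2.8,0],0,0.45],
  [[10,-2.8,0],0,0.45],
  [[10,-2.6,0],0,0.45],
  [[10,-2.2,0],0,0.45],
  [[10,-1,0],0,0.45],
  [[9,0,0],0,0.45],
  [[6,0,0],0,0.45],
  [[3,0,0],0,0.45],
])

```text
clock: 6.88
eef_pos: [503.8, -60.7, 208.2]
tcp_rot: [-3.14, -0.008, 1.416]
contact_force: [-0.0, -1.1, 0.3]
opening: 0.451
```

```bash
python3 - <<'E'
from st import *
cv2.imwrite("pics/w3.png",caps("wrist"))
E
```

```text
lane tcp (np.float64(-115.3), np.float64(1.4)) z 208.2 yaw 1.416 [-0.  -1.1  0.3] 6.875
wrist blue 9462 (np.float64(-83.7), np.float64(2.3))
```

View pics/w3.png

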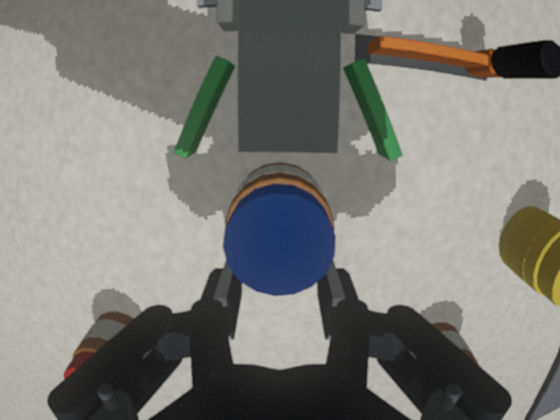

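```bash
python3 - <<'E'
from h import *
m=camera_model("wrist")
for k,p in dict(plLo=(177,154,22),plLoI=(188,154,22),plRo=(401,156,22),plRoI=(390,158,22),plLi=(232,60,22),plRi=(347,66,22),knob=(548,60,70),f1=(239,152,0),f2=(338,152,0),f3=(241,75,0),f4=(340,75,0),rL=(233,26,22),rR=(348,27,22)).items():
    q=wcast(m,p[:2],p[2]);print(k,q.round(1)[:2],lane(q))
E
```

```text
plLo [461.6   6.5] (np.float64(-55.4), np.float64(53.5))
plLoI [467.3   5.5] (np.float64(-55.6), np.float64(47.7))
plRo [573.2 -11.6] (np.float64(-56.0), np.float64(-59.7))
plRoI [567.1 -11.9] (np.float64(-57.3), np.float64(-53.7))
plLi [497.2  46.6] (np.float64(-10.3), np.float64(24.5))
plRi [550.6  35.8] (np.float64(-12.7), np.float64(-29.9))
knob [631.8  33.8] (np.float64(-2.1), np.float64(-110.5))
f1 [489.6  -1.1] (np.float64(-58.6), np.float64(24.6))
f2 [544.1  -9.5] (np.float64(-58.4), np.float64(-30.5))
f3 [498.   40.8] (np.float64(-16.0), np.float64(22.8))
f4 [550.8  33. ] (np.float64(-15.5), np.float64(-30.6))
rL [500.3  63.4] (np.float64(6.7), np.float64(24.1))
rR [554.1  55.1] (np.float64(6.9), np.float64(-30.4))
```

>>> step_arm([
  [[8,1.5,0],0,0.45],
  [[8,1.5,0],0,0.45],
  [[10,1.2,0],0,0.45],
  [[10,0.5,0],0,0.45],
  [[10,0,0],0,0.45],
  [[10,0,0],0,0.45],
  [[10,0,0],0,0.45],
  [[8,0,0],0,0.45],
  [[6,0,0],0,0.45],
  [[0,0,0],0,0.45],
])

```text
clock: 8.18
eef_pos: [522.0, 23.5, 208.7]
tcp_rot: [-3.14, -0.008, 1.415]
contact_force: [0.2, -0.5, -0.3]
opening: 0.447
```

```bash
sed -i 's/O=np.array.*\]);F=/O=np.array([525.8,51.3]);F=/' h.py; python3 - <<'E'
from st import *
caps("wrist")
E
```

```text
lane tcp (np.float64(-28.1), np.float64(-0.6)) z 208.7 yaw 1.415 [ 0.2 -0.5 -0.3] 8.175
wrist blue 9495 (np.float64(3.3), np.float64(0.4))
```

>>> step_arm([
  [[10,0,0.5],0,0.45],
  [[10,0,0.5],0,0.45],
  [[10,0,0],0,0.45],
  [[10,0,0],0,0.45],
  [[10,0,0],0,0.45],
  [[10,0,0],0,0.45],
  [[10,0,0],0,0.45],
  [[10,0,0],0,0.45],
  [[10,0,0],0,0.45],
  [[10,0,0],0,0.45],
  [[10,0,0],0,0.45],
  [[6,0,0],0,0.45],
  [[3,0,0],0,0.45],
  [[0,0,0],0,0.45],
])

```text
clock: 9.98
eef_pos: [541.6, 149.1, 208.6]
tcp_rot: [-3.14, -0.008, 1.415]
contact_force: [-0.5, -1.2, -0.2]
opening: 0.45
```

```bash
python3 - <<'E'
from st import *
caps("wrist")
E
```

```text
lane tcp (np.float64(99.1), np.float64(-0.5)) z 208.6 yaw 1.415 [-0.5 -1.2 -0.2] 9.975
wrist blue 9548 (np.float64(130.3), np.float64(0.6))
```

>>> step_arm([
  [[-15,0,0],0,0.45],
  [[-30,0,0],0,0.45],
  [[-30,0,-20],0,0.45],
  [[-10,0,-35],0,0.45],
  [[-10,0,-35],0,0.45],
  [[-35,-5,0],0,0.45],
  [[-35,-6,0],0,0.45],
  [[-35,-6,0],0,0.45],
  [[-35,-6,0],0,0.45],
  [[-35,-6,0],0,0.45],
  [[-35,-6,0],0,0.45],
  [[-35,-6,0],0,0.45],
  [[-35,-6,0],0,0.45],
  [[-35,-6,0],0,0.45],
  [[-20,-3,0],0,0.45],
  [[0,0,0],0,0.45],
])

```text
clock: 12.02
eef_pos: [404.9, -292.5, 298.3]
tcp_rot: [-3.14, -0.006, 1.406]
contact_force: [-0.2, -0.2, 0.4]
opening: 0.452
```

```bash
python3 -c "from st import *"
```

```text
lane tcp (np.float64(-358.5), np.float64(66.1)) z 298.3 yaw 1.406 [-0.2 -0.2  0.4] 12.025
```

>>> step_arm([
  [[0,6,25],0,0.45],
  [[0,5,30],0,0.45],
  [[0,1,22],-0.005,0.45],
  [[0,0,8],0,0.45],
  [[8,0,0],0,0.45],
  [[8,0,0],0,0.45],
  [[8,0,0],0,0.45],
  [[8,0,0],0,0.45],
  [[8,1,0],0,0.45],
  [[9,2,0],0,0.45],
  [[10,2.8,0],0,0.45],
  [[10,2.8,0],0,0.45],
  [[10,2.8,0],0,0.45],
  [[10,2.8,0],0,0.45],
])

```text
clock: 13.78
eef_pos: [446.4, -201.9, 215.1]
tcp_rot: [3.138, -0.005, 1.41]
contact_force: [-0.2, -1.3, 0.8]
opening: 0.449
```

```bash
python3 - <<'E'
from st import *
cv2.imwrite("pics/w4.png",grab_frame("wrist"))
E
```

```text
lane tcp (np.float64(-262.5), np.float64(39.2)) z 215.1 yaw 1.41 [-0.2 -1.3  0.8] 13.775
```

View pics/w4.png

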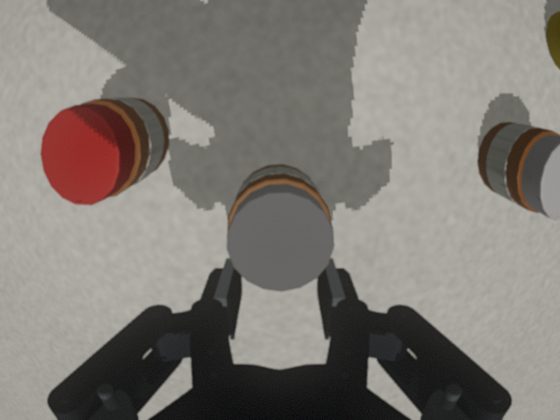

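>>> step_arm([
  [[10,3.2,1.5],0,0.45],
  [[10,3.2,1.5],0,0.45],
  [[10,3.2,1.5],0,0.45],
  [[10,3.2,1.5],0,0.45],
  [[10,3.2,0],0,0.45],
  [[10,3.2,0],0,0.45],
  [[10,3.2,0],0,0.45],
  [[10,3.2,0],0,0.45],
  [[10,3.2,0],0,0.45],
  [[10,3,0],0,0.45],
  [[10,2.5,0],0,0.45],
  [[8,1,0],0,0.45],
  [[6,0,0],0,0.45],
  [[3,0,0],0,0.45],
])

```text
clock: 15.58
eef_pos: [506.3, -74.4, 210.6]
tcp_rot: [3.136, -0.002, 1.412]
contact_force: [-0.0, -1.4, 3.1]
opening: 0.452
```

```bash
python3 - <<'E'
from st import *
E
```

```text
lane tcp (np.float64(-127.2), np.float64(-0.3)) z 210.6 yaw 1.412 [-0.  -1.4  3.1] 15.575
```

>>> step_arm([
  [[0,0,-4],0,0.45],
  [[-12,0,0],0,0.45],
  [[-10,0,0],0,0.45],
  [[0,0,6],0,0.45],
  [[0,0,5],0,0.45],
  [[0,0,0],0,0.45],
])

```text
clock: 16.32
eef_pos: [501.8, -98.0, 202.3]
tcp_rot: [3.137, -0.003, 1.41]
contact_force: [0.0, 0.3, 0.8]
opening: 0.449
```

```bash
python3 - <<'E'
from st import *
cv2.imwrite("pics/w5.png",grab_frame("wrist"))
E
```

```text
lane tcp (np.float64(-151.3), np.float64(0.6)) z 202.3 yaw 1.41 [0.  0.3 0.8] 16.325
```

View pics/w5.png

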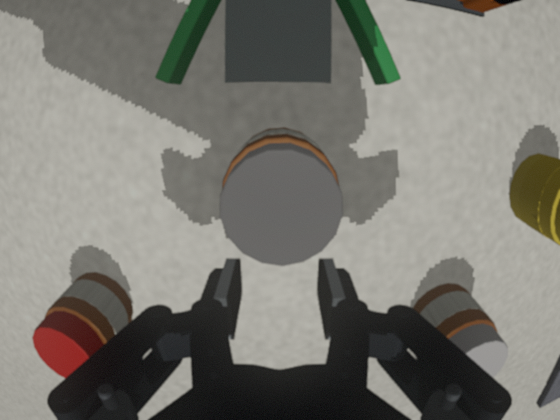

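>>> step_arm([
  [[8,0,-1],0,0.45],
  [[8,0,-1],0,0.45],
  [[8,0,0],0,0.45],
  [[8,0,0],0,0.45],
  [[10,0,0],0,0.45],
  [[10,0,0],0,0.45],
  [[10,0,0],0,0.45],
  [[10,0,0],0,0.45],
  [[10,0,0],0,0.45],
  [[10,0,0],0,0.45],
  [[10,0,0],0,0.45],
  [[10,0,0],0,0.45],
  [[8,0,0],0,0.45],
  [[4,0,0],0,0.45],
])

```text
clock: 18.12
eef_pos: [523.1, 33.9, 205.3]
tcp_rot: [3.137, -0.003, 1.411]
contact_force: [-0.6, -1.1, -0.3]
opening: 0.451
```

```bash
python3 - <<'E'
from st import *
E
```

```text
lane tcp (np.float64(-17.6), np.float64(-0.0)) z 205.3 yaw 1.411 [-0.6 -1.1 -0.3] 18.125
```

>>> step_arm([
  [[8,0,0],0,0.45],
  [[10,0,0],0,0.45],
  [[10,0,0],0,0.45],
  [[10,0,0],0,0.45],
  [[10,0,0],0,0.45],
  [[9,0,0],0,0.45],
  [[7,0,0],0,0.45],
  [[4,0,0],0,0.45],
  [[0,0,0],0,0.45],
])

```text
clock: 19.25
eef_pos: [534.5, 106.1, 205.3]
tcp_rot: [3.137, -0.002, 1.412]
contact_force: [0.4, 0.6, 0.3]
opening: 0.448
```

```bash
python3 - <<'E'
from st import *
f=caps("wrist")
cv2.imwrite("pics/w6.png",f)
E
```

```text
lane tcp (np.float64(55.5), np.float64(-0.1)) z 205.3 yaw 1.412 [0.4 0.6 0.3] 19.25
wrist blue 12615 (np.float64(132.7), np.float64(0.6))
```

>>> step_arm([
  [[-15,0,0],0,0.45],
  [[-30,0,0],0,0.45],
  [[-20,0,-20],0,0.45],
  [[-8,0,-35],0,0.45],
  [[-10,5,-35],0,0.45],
  [[-32,26,0],0,0.45],
  [[-32,26,0],0,0.45],
  [[-32,26,0],0,0.45],
  [[-32,26,0],0,0.45],
  [[-32,26,0],0,0.45],
  [[-25,20,0],0,0.45],
  [[0,0,0],-0.155,0.45],
  [[0,0,0],-0.155,0.45],
  [[0,0,0],-0.155,0.45],
  [[0,0,0],-0.155,0.45],
  [[0,0,0],-0.155,0.45],
  [[0,0,0],-0.155,0.45],
  [[0,0,0],0,0.45],
])

```text
clock: 21.55
eef_pos: [636.3, -213.7, 297.0]
tcp_rot: [3.14, 0.0, 2.358]
contact_force: [0.1, 0.1, 0.7]
opening: 0.449
```

```bash
python3 - <<'E'
from st import *
cv2.imwrite("pics/w7.png",grab_frame("wrist"))
E
```

```text
lane tcp (np.float64(-244.7), np.float64(-150.3)) z 297.0 yaw 2.358 [0.1 0.1 0.7] 21.55
```

View pics/w7.png

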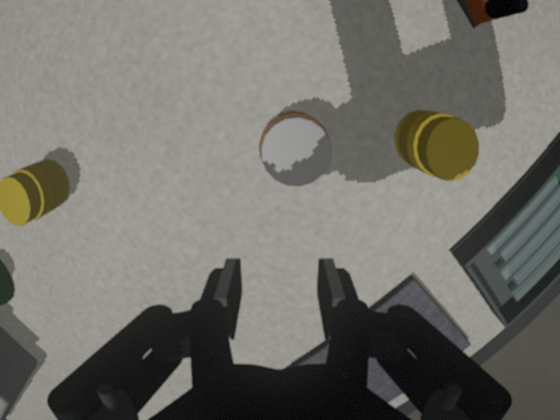

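>>> step_arm([
  [[-6,7,10],0,0.45],
  [[-4,6,25],0,0.45],
  [[0,0,30],0,0.45],
  [[0,0,20],0,0.45],
  [[0,0,6],0,0.45],
  [[0,0,0],0,0.45],
])

```text
clock: 22.35
eef_pos: [653.8, -211.3, 197.6]
tcp_rot: [3.141, -0.002, 2.348]
contact_force: [0.5, 0.5, 0.0]
opening: 0.452
```

```bash
python3 - <<'E'
from st import *
E
```

```text
lane tcp (np.float64(-239.6), np.float64(-167.2)) z 197.6 yaw 2.348 [0.5 0.5 0. ] 22.35
```

>>> step_arm([
  [[8,0,-3],0,0.45],
  [[9,0,-2],0,0.45],
  [[9,0,0],0,0.45],
  [[9,0,0],0,0.45],
  [[10,0,0],0,0.45],
  [[10,0,0],0,0.45],
  [[10,0,0],0,0.45],
  [[10,0,0],0,0.45],
  [[10,0,0],0,0.45],
  [[10,0,0],0,0.45],
  [[10,0,0],0,0.45],
  [[10,0,0],0,0.45],
  [[10,0,0],0,0.45],
  [[10,0,0],0,0.45],
  [[10,0,0],0,0.45],
  [[8,0,0],0,0.45],
  [[5,0,0],0,0.45],
  [[0,0,0],0,0.45],
])

```text
clock: 24.6
eef_pos: [536.1, -90.8, 206.2]
tcp_rot: [3.138, 0.003, 2.349]
contact_force: [0.1, -1.1, -0.1]
opening: 0.451
```

```bash
python3 - <<'E'
from st import *
f=grab_frame("wrist");cv2.imwrite("pics/w8.png",f)
E
```

```text
lane tcp (np.float64(-138.8), np.float64(-32.2)) z 206.2 yaw 2.349 [ 0.1 -1.1 -0.1] 24.6
```

View pics/w8.png

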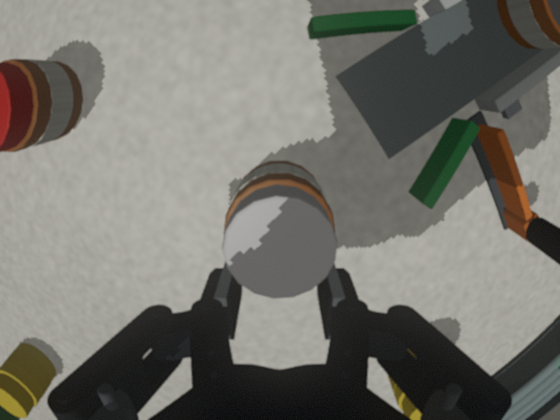

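>>> step_arm([
  [[-15,0,0],0,0.45],
  [[-20,0,0],0,0.45],
  [[-12,0,0],0,0.45],
  [[0,0,0],0.155,0.45],
  [[0,0,0],0.155,0.45],
  [[0,0,0],0.155,0.45],
  [[0,0,0],0.155,0.45],
  [[0,0,0],0.155,0.45],
  [[0,0,0],0.155,0.45],
  [[-18,0,0],0,0.45],
  [[0,-20,0],0,0.45],
  [[0,-20,0],0,0.45],
  [[0,-15,0],0,0.45],
  [[0,0,0],0,0.45],
])

```text
clock: 26.4
eef_pos: [518.2, -146.6, 205.0]
tcp_rot: [3.134, 0.0, 1.398]
contact_force: [-0.1, -0.4, 0.2]
opening: 0.45
```

```bash
python3 - <<'E'
from st import *
E
```

```text
lane tcp (np.float64(-196.7), np.float64(-23.2)) z 205.0 yaw 1.398 [-0.1 -0.4  0.2] 26.4
```

>>> step_arm([
  [[4,-9,0],-0.014,0.45],
  [[8,-6,0],0,0.45],
  [[8,0,0],0,0.45],
  [[8,0,0],0,0.45],
  [[8,0,0],0,0.45],
  [[9,-1,0],0,0.45],
  [[10,-2,0],0,0.45],
  [[10,-2,0],0,0.45],
  [[8,-1,0],0,0.45],
  [[4,0,0],0,0.45],
  [[0,0,0],0,0.45],
])

```text
clock: 27.78
eef_pos: [511.1, -61.5, 205.3]
tcp_rot: [3.131, 0.001, 1.416]
contact_force: [0.4, -0.4, 0.3]
opening: 0.451
```

```bash
python3 - <<'E'
from st import *
f=grab_frame("wrist");cv2.imwrite("pics/w9.png",f)
E
```

```text
lane tcp (np.float64(-113.7), np.float64(-3.0)) z 205.3 yaw 1.416 [ 0.4 -0.4  0.3] 27.775
```

View pics/w9.png

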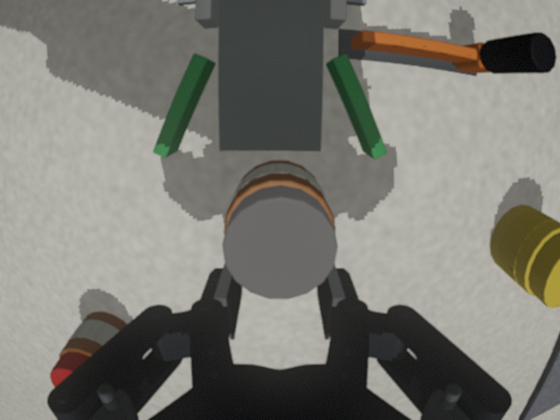

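>>> step_arm([
  [[8,-1.5,0],0,0.45],
  [[10,-1.2,0],0,0.45],
  [[10,-0.3,0],0,0.45],
  [[10,0,0],0,0.45],
  [[10,0,0],0,0.45],
  [[10,0,0],0,0.45],
  [[10,0,0],0,0.45],
  [[10,0,0],0,0.45],
  [[10,0,0],0,0.45],
  [[8,0,0],0,0.45],
  [[5,0,0],0,0.45],
  [[0,0,0],0,0.45],
])

```text
clock: 29.32
eef_pos: [524.7, 45.8, 205.1]
tcp_rot: [3.131, 0.001, 1.416]
contact_force: [0.2, -0.1, 0.6]
opening: 0.447
```

```bash
python3 - <<'E'
from st import *
caps("wrist")
E
```

```text
lane tcp (np.float64(-5.6), np.float64(0.2)) z 205.1 yaw 1.416 [ 0.2 -0.1  0.6] 29.325
wrist blue 1304 (np.float64(110.6), np.float64(0.7))
```

>>> step_arm([
  [[4,0,0],0,0.45],
  [[4,0,0],0,0.45],
  [[3,0,0],0,0.45],
  [[2,0,0],0,0.45],
])

```text
clock: 29.88
eef_pos: [526.6, 58.5, 205.0]
tcp_rot: [3.132, 0.001, 1.415]
contact_force: [-0.1, -2.9, 0.4]
opening: 0.449
```

>>> step_arm([
  [[2,0,0],0,0.45],
  [[2,0,0],0,0.45],
])

```text
clock: 30.12
eef_pos: [527.2, 62.5, 205.0]
tcp_rot: [3.132, 0.002, 1.415]
contact_force: [-0.5, -3.6, 2.9]
opening: 0.445
```

>>> step_arm([
  [[2,0,0],0,0.45],
  [[2,0,0],0,0.45],
])

```text
clock: 30.38
eef_pos: [527.6, 65.6, 205.0]
tcp_rot: [3.132, 0.004, 1.416]
contact_force: [-1.0, -18.4, 4.5]
opening: 0.447
```

>>> step_arm([
  [[-3,0,0],0,0.45],
  [[0,0,0],0,0.45],
])

```text
clock: 30.62
eef_pos: [527.4, 62.8, 205.0]
tcp_rot: [3.132, 0.004, 1.415]
contact_force: [-0.2, 0.3, -0.2]
opening: 0.451
```

```bash
python3 - <<'E'
from st import *
w=grab_frame("wrist");s=grab_frame("scene");t=grab_frame("top")
cv2.imwrite("pics/w10.png",w);cv2.imwrite("pics/s10.png",s)
a=cv2.resize(w,(400,300));b=cv2.resize(s[120:270,210:410],(400,300),interpolation=3);c=cv2.resize(t[160:260,160:310],(450,300),interpolation=3)[:,:400]
d=cv2.resize(w[0:300,130:430],(400,300))
cv2.imwrite("pics/m1.png",np.vstack([np.hstack([a,b]),np.hstack([c,d])]))
E
```

```text
lane tcp (np.float64(11.6), np.float64(0.2)) z 205.0 yaw 1.415 [-0.2  0.3 -0.2] 30.625
```

View pics/m1.png

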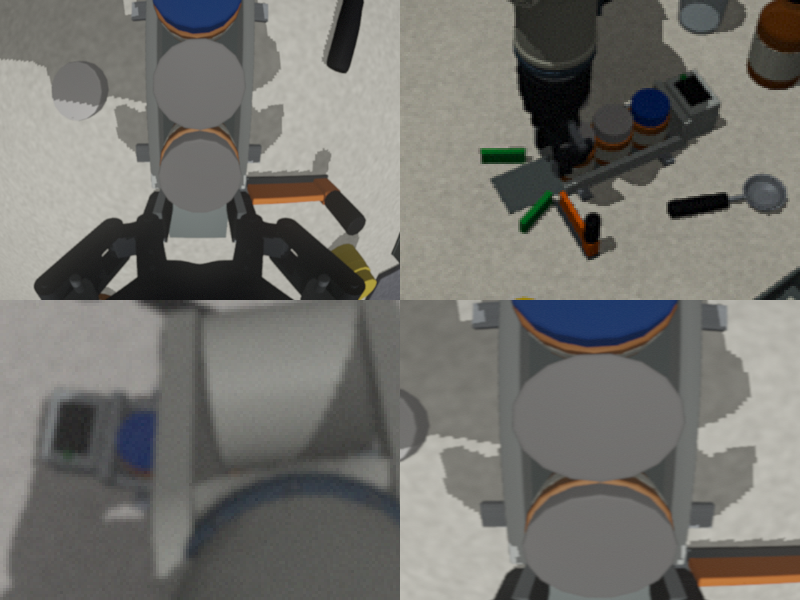

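```bash
python3 - <<'E'
from h import *
m=camera_model("wrist")
# cap centres from crop d: scale .75 -> px = 130+u*.75, v*.75 (crop 300x300 -> 400x300: v 1:1)
for k,(u,v) in dict(w1=(600,545),w2=(597,417),w2top=(597,355),w2bot=(597,480),blue_bot=(597,338),w1top=(600,488)).items():
    p=(130+(u-400)*.75,v-300);q=wcast(m,p,62);print(k,np.round(p,0),lane(q))
s=camera_model("scene");f=cv2.imread("pics/s10.png");h=cv2.cvtColor(f,cv2.COLOR_BGR2HSV)
N,_,st,ce=cv2.connectedComponentsWithStats(cv2.inRange(h,(108,110,40),(128,255,255)));i=1+st[1:,4].argmax()
print('scene blue',st[i],lane(cast(s,(st[i,0]+st[i,2]/2,st[i,1]+8),62)),lane(cast(s,ce[i],58)))
# stop top near/far corners in scene crop b (x210+u/2, y120+v/2): top edge of stop face
for n,(u,v) in dict(boxA=(265,88),boxB=(268,92)).items(): print(n,lane(cast(s,(210+(u)/2,120+v/2),50)))
t=camera_model("top");
for n,(u,v,z) in dict(stopface=(117,435,50),bluecapL=(118,440,62)).items(): print(n,lane(cast(t,(160+u/3,160+(v-300)/3),z)))
E
```

```text
w1 [280. 245.] (np.float64(41.2), np.float64(-0.8))
w2 [278. 117.] (np.float64(89.1), np.float64(0.1))
w2top [278.  55.] (np.float64(110.6), np.float64(0.1))
w2bot [278. 180.] (np.float64(66.8), np.float64(0.1))
blue_bot [278.  38.] (np.float64(116.6), np.float64(0.1))
w1top [280. 188.] (np.float64(63.8), np.float64(-0.7))
scene blue [326 164  19  19 284] (np.float64(139.2), np.float64(-4.0)) (np.float64(138.9), np.float64(-2.7))
boxA (np.float64(172.6), np.float64(16.9))
boxB (np.float64(172.5), np.float64(10.1))
stopface (np.float64(162.0), np.float64(0.3))
bluecapL (np.float64(158.3), np.float64(5.7))
```

>>> step_arm([
  [[-15,0,0],0,0.45],
  [[-25,0,0],0,0.45],
  [[-12,0,-15],0,0.45],
  [[0,0,-30],0,0.45],
  [[0,0,-30],0,0.2],
  [[0,5,-10],0,0],
  [[5,18,0],0,0],
  [[9,24,0],0,0],
  [[9,24,0],0,0],
  [[9,24,0],0,0],
  [[9,24,0],0,0],
  [[9,16,0],0,0],
  [[0,0,0],0,0],
])

```text
clock: 32.4
eef_pos: [663.8, 35.8, 296.0]
tcp_rot: [3.131, 0.003, 1.414]
contact_force: [0.1, -0.3, -0.2]
opening: 0.002
```

```bash
python3 - <<'E'
from st import *
m=camera_model("wrist");w=grab_frame("wrist");cv2.imwrite("pics/w11.png",w)
h=cv2.cvtColor(w,cv2.COLOR_BGR2HSV)
N,_,st,ce=cv2.connectedComponentsWithStats(cv2.inRange(h,(4,150,60),(16,255,255)))
for i in range(1,N):
    if st[i,4]>60: print(st[i],ce[i].round(0),lane(wcast(m,ce[i],28)))
E
```

```text
lane tcp (np.float64(6.1), np.float64(-138.7)) z 296.0 yaw 1.414 [ 0.1 -0.3 -0.2] 32.4
[104  20  12  41  86] [112.  39.] (np.float64(145.5), np.float64(-12.2))
[158 209  73  10 454] [193. 214.] (np.float64(2.0), np.float64(-72.4))
```

>>> step_arm([
  [[-3,9,0],0,0],
  [[-2,7,10],0,0],
  [[0,0,25],0,0],
  [[0,0,20],0,0],
  [[0,0,10],0,0],
  [[0,0,3],0,0],
  [[0,0,0],0,0],
])

```text
clock: 33.33
eef_pos: [678.4, 25.5, 224.3]
tcp_rot: [3.134, 0.004, 1.413]
contact_force: [-0.4, -0.4, 0.9]
opening: -0.002
```

```bash
python3 - <<'E'
from st import *
E
```

```text
lane tcp (np.float64(-1.8), np.float64(-154.8)) z 224.3 yaw 1.413 [-0.4 -0.4  0.9] 33.325
```

>>> step_arm([
  [[2,-6,3],0,0],
  [[1,-8,2],0,0],
  [[0,-8,0],0,0],
  [[0,-8,0],0,0],
  [[0,-8,0],0,0],
  [[0,-8,0],0,0],
  [[0,-8,0],0,0],
  [[0,-7,0],0,0],
  [[0,-5,0],0,0],
  [[0,0,0],0,0],
])

```text
clock: 34.58
eef_pos: [609.9, 40.1, 220.6]
tcp_rot: [3.129, 0.003, 1.413]
contact_force: [-0.3, 1.1, 0.1]
opening: -0.001
```

```bash
cat > g.py <<'E'
from st import *
m=camera_model("wrist");w=grab_frame("wrist");cv2.imwrite("pics/w12.png",w)
h=cv2.cvtColor(w,cv2.COLOR_BGR2HSV)
N,_,st,ce=cv2.connectedComponentsWithStats(cv2.inRange(h,(4,150,60),(16,255,255)))
for i in range(1,N):
    if st[i,4]>60: x,y,W,H,A=st[i];print(st[i],lane(wcast(m,ce[i],28)),'ends',lane(wcast(m,(x,y+H/2),28)),lane(wcast(m,(x+W,y+H/2),28)))
E
python3 g.py
```

```text
lane tcp (np.float64(2.0), np.float64(-84.8)) z 220.6 yaw 1.413 [-0.3  1.1  0.1] 34.575
[ 81  36  43  19 107] (np.float64(119.5), np.float64(7.8)) ends (np.float64(123.6), np.float64(21.3)) (np.float64(118.9), np.float64(-6.3))
[102  54  45  99 399] (np.float64(91.0), np.float64(-10.4)) ends (np.float64(89.1), np.float64(8.4)) (np.float64(86.4), np.float64(-18.8))
[ 126  230  127   30 2320] (np.float64(7.0), np.float64(-38.4)) ends (np.float64(6.2), np.float64(4.7)) (np.float64(7.4), np.float64(-72.1))
```

>>> step_arm([
  [[0,-4,0],0,0],
  [[0,-4,0],0,0],
  [[0,-2,0],0,0],
])

```text
clock: 35.0
eef_pos: [600.3, 41.6, 220.7]
tcp_rot: [3.128, 0.002, 1.413]
contact_force: [1.3, -0.5, -0.8]
opening: -0.0
```

>>> step_arm([
  [[0,-2,0],0,0],
  [[0,-2,0],0,0],
])

```text
clock: 35.25
eef_pos: [596.2, 42.3, 220.7]
tcp_rot: [3.127, 0.002, 1.413]
contact_force: [1.7, 0.9, 0.0]
opening: -0.001
```

>>> step_arm([
  [[0,-2,0],0,0],
  [[0,-1,0],0,0],
])

```text
clock: 35.5
eef_pos: [595.0, 42.5, 221.0]
tcp_rot: [3.121, 0.002, 1.414]
contact_force: [4.8, -1.6, -4.4]
opening: -0.001
```

>>> step_arm([
  [[0,-2,0],0,0],
  [[0,-2,0],0,0],
])

```text
clock: 35.75
eef_pos: [593.6, 42.7, 221.3]
tcp_rot: [3.113, 0.001, 1.414]
contact_force: [9.3, -3.3, -7.1]
opening: -0.002
```

>>> step_arm([
  [[0,-3,0],0,0],
])

```text
clock: 35.88
eef_pos: [592.5, 42.8, 221.6]
tcp_rot: [3.107, 0.001, 1.414]
contact_force: [12.2, -4.0, -9.8]
opening: -0.001
```

>>> step_arm([
  [[0,8,0],0,0],
  [[0,20,0],0,0],
  [[0,15,-25],0,0],
  [[0,0,-35],0,0],
  [[-25,0,-35],0,0],
  [[-40,0,-20],0,0],
  [[-40,0,0],0,0],
  [[-40,0,0],0,0],
  [[-30,0,0],0,0],
  [[0,0,0],0,0],
])

```text
clock: 37.12
eef_pos: [603.1, -140.8, 340.6]
tcp_rot: [3.12, 0.002, 1.416]
contact_force: [0.1, -0.2, 0.3]
opening: -0.001
```

```bash
python3 g.py; python3 - <<'E'
from h import *
for n,z in(("scene",62),("top",62)):
    f=grab_frame(n);m=camera_model(n);cv2.imwrite(f"pics/{n}F.png",f);h=cv2.cvtColor(f,cv2.COLOR_BGR2HSV)
    for c,lo,hi in(("blue",(108,110,40),(128,255,255)),("red",(0,150,50),(4,255,255)),("yel",(22,150,50),(32,255,255)),("or",(4,140,60),(16,255,255))):
        N,_,st,ce=cv2.connectedComponentsWithStats(cv2.inRange(h,lo,hi))
        for i in range(1,N):
            if st[i,4]>25: print(n,c,st[i],ce[i].round(1),lane(cast(m,ce[i],20 if c=="or" else 56)))
    # black knob: dark blob near the expected shut place
    for j in (0,10,40,58,70):
        P=O+L*(-120+j);q=np.array(m['R'])@np.r_[P,60]+m['t'];u=int(q[0]/q[2]*m['fx']+m['cx']);v=int(q[1]/q[2]*m['fy']+m['cy']);print(n,'joint',j,(u,v),f[v-1:v+2,u-1:u+2].mean().round(0))
E
```

```text
lane tcp (np.float64(-177.8), np.float64(-106.1)) z 340.6 yaw 1.416 [ 0.1 -0.2  0.3] 37.125
[133   0  86  12 670] (np.float64(-3.9), np.float64(-18.6)) ends (np.float64(-0.0), np.float64(18.9)) (np.float64(-10.1), np.float64(-61.0))
scene blue [522  42   9  15  31] [525.5  48.7] (np.float64(866.0), np.float64(140.1))
scene blue [325 164  20  19 299] [334.7 173.1] (np.float64(138.8), np.float64(-2.1))
scene red [170 178  19  19 254] [178.2 186.5] (np.float64(-198.0), np.float64(126.9))
scene red [  0 400  18  20 269] [  8.2 409.4] (np.float64(-618.1), np.float64(-188.6))
scene yel [ 84 261  32  33 720] [ 99.  277.3] (np.float64(-417.1), np.float64(-15.3))
scene yel [261 269  24  33 660] [272.2 285.1] (np.float64(-117.2), np.float64(-188.6))
scene or [390 119  28  21 401] [403.3 129.7] (np.float64(389.8), np.float64(63.2))
scene or [308 186  19   7  29] [316.9 190.2] (np.float64(92.7), np.float64(-4.1))
scene or [171 192  19   7  37] [179.4 195.9] (np.float64(-201.4), np.float64(128.3))
scene or [286 192  21   9  35] [294.5 197.9] (np.float64(35.1), np.float64(0.4))
scene or [278 196  
[... 155 characters left out ...]
t 0 (307, 234) 76.0
scene joint 10 (304, 230) 75.0
scene joint 40 (298, 220) 79.0
scene joint 58 (294, 214) 2.0
scene joint 70 (291, 209) 9.0
top blue [199 198  20  19 293] [208.3 206.6] (np.float64(139.1), np.float64(1.9))
top red [545 138  12  11  99] [550.9 142.8] (np.float64(-629.7), np.float64(-260.1))
top yel [317 140  19  20 222] [327.  147.7] (np.float64(-113.6), np.float64(-175.4))
top yel [451 233  10  16 118] [455.7 240.2] (np.float64(-429.7), np.float64(-1.2))
top or [267 199   6  23  59] [268.9 209.2] (np.float64(1.7), np.float64(-17.5))
top joint 0 (275, 163) 98.0
top joint 10 (274, 167) 95.0
top joint 40 (273, 180) 53.0
top joint 58 (272, 187) 51.0
top joint 70 (271, 192) 44.0
```

```bash
python3 - <<'E'
from h import *
for tag in("0","F"):
  for n in("scene","top"):
    m=camera_model(n);g=cv2.cvtColor(cv2.imread(f"pics/{n}{tag}.png"),cv2.COLOR_BGR2GRAY)
    N,_,st,ce=cv2.connectedComponentsWithStats(cv2.inRange(g,0,32))
    for i in range(1,N):
        p=lane(cast(m,ce[i],50))
        if 8<st[i,4]<400 and abs(p[0])<40 and -140<p[1]<0: print(n,tag,st[i],ce[i].round(1),p)
E
```

```text
scene 0 [301 227   9  23 138] [305.6 236.6] (np.float64(-2.4), np.float64(-118.1))
scene F [291 197  16   7  35] [298.7 200.9] (np.float64(28.8), np.float64(-29.8))
scene F [288 205   9  22 136] [292.5 214. ] (np.float64(-0.1), np.float64(-54.4))
scene F [292 228  18  22 148] [300.4 238.3] (np.float64(-14.3), np.float64(-116.8))
```

```bash
python3 -c "
from rig import *
print(sign_off())"
```

```text
the job is handed in; nothing more can be done
None
```

I loaded the lane as asked and handed the job in at about 37 s. I used 12 of the 12 allowed picture views.

**Jars:** I pushed the blue jar in first, then the two white ones, using the part-open fingers as a cradle behind each jar. Pushing the row against the stop gave a solid reaction of about 18 N. The last wrist image before the gate was shut showed all three jars upright in single file. They measured at lane x of about 139, 89 and 41 mm, against an ideal of 137, 87 and 37 mm. My lane origin looks 2–4 mm off along the feed direction, which would account for the difference.

**Gate:** I pushed it by the knob with shut fingers until it met a hard stop, with about 12 N rising. The final scene image puts the knob at lane y of about -54 mm. That camera reads roughly 3–4 mm low there, so it agrees with the shut position of -50 mm.

**Everything else:** In the scene camera the red jar was unmoved. The two yellow jars also looked unmoved there; the top camera had one of them partly hidden by the arm. I did not re-measure the spare cap, scoop, reagent bottle or beaker, but the arm never went down near them.

**Irregularity:** While pushing the second jar I lowered the tool too far, and the fingers rested lightly (about 3 N) on the jar's shoulder. I lifted off, backed away and pushed again at the right height. The jar stayed upright.

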